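# Open the bonder's workholder with its lifting lever

## Robot

A 6-joint arm with a two-finger parallel gripper is mounted at the origin on the work surface. World frame = base frame: x ahead of the robot, y to its left, z up, the work surface at z = 0. Lengths are in m, angles in rad, forces in N, time in s.
With the tool pointing down it reaches from about 0.3 to 0.85 m from the base axis. Payload 5.4 kg.
Tool frame: the origin (TCP) lies midway between the tips of the shut fingers; the grasp point (between the pads) lies 19 mm behind it; z points along the fingers, y is the line along which they close (so a half turn about z gives the same grasp; the last joint's range is limited). The gripper opens to 85 mm and grips with 20 to 120 N. Pads are 22 mm wide; open, the fingers measure 114 mm over their backs; the gripper's body (76 mm by 85 mm) begins 54 mm behind the grasp point. The pads swing forward as they close: fully open they stand 13 mm farther back than shut.
Start: joints at [1.023, 0.158, 1.597, -0, 1.386, -0.21], TCP at [0.191, 0.542, 0.202] pointing down, gripper open.
Joint ranges: [-2.91, 2.91], [-0.94, 2.29], [0.18, 2.7], [-1.29, 4.43], [0.17, 2.64], [-3, 3]. Speed limits (rad/s): [2.57, 2.57, 3.14, 3.14, 3.14, 3.14].

## Interface

Orientations are given as a unit quaternion [x, y, z, w].
In Python, from cell import bot, imaging gives the robot as it stands.
- The arm moves only by the tool arm_command, never from a script. Its argument "series" is a list of rows, each a list of 3 entries, a list of its own where there are three numbers: the shift along the tool's x, y, z in m, then the turn, a rotation vector about the tool's x, y, z in rad, then the opening, from 0 (shut) to 1 (fully open). In form: [[[dx, dy, dz], [rx, ry, rz], claw], ...]. A call has 1 to 10 rows; each row is the pose to reach, as a shift and turn from the pose commanded when the call began, along the tool's axes at that moment; what a row does not reach only later rows make up. A row lasts 1/10 s, in which the tool goes at most 50 mm and 8.59 degrees, less where a joint would pass 70% of its speed; a pose out of reach is approached as far as the arm can. A call with a gripper value outside its range is refused whole. The fingers move at their own pace and stop on an object; the grip force is fixed at half the most. Time passes only in rows, so rows that repeat a pose let the fingers close. It gives the time, the measured TCP pose, the force, the opening and the grip force at its end, in the units of the state.
- bot.get_obs(): the state, without advancing time (a new reading comes with each control period).
- imaging.capture(name): name is "side" or "top" or "wrist"; returns (picture, depth): 400x640x3 uint8, red, green, blue; 400x640 float32, m along the optical axis (not along the pixel's ray), 0 where there is no reading.
- imaging.camera_info(name): a dict with "fx", "fy", "cx", "cy" (pixels), "D" ([k1, k2, p1, p2, k3] as OpenCV has them; the pictures are not rectified), "extrinsics" (4x4, takes a point from world to camera coordinates); the wrist camera has in their place "hand_eye" (4x4, takes a point from camera to tool coordinates, whose origin is the TCP and whose axes are the flange's). Camera axes: x right, y down, z forward; pixel columns grow to the right and rows downward; lengths in m; the calibration is good to about 2 mm. A picture is of the moment at which its call begins: read the wrist's pose just before it. camera_info takes no time and is no camera call.
- bot.hand_in(): hands the job in; it is judged then, once.
Trained networks look in the newest picture that a camera, given by its name, has taken for a name from the list of things; names that differ only in an ending like _2 or _b are one class to them, and where a whole thing is asked for, a point or a joint stands for the part that bears it (a point fixed in the world has none). Each returns a list of dicts, best first, with "p" (0 to 1); they miss things now and then, are a little off and sometimes report something else, mostly with a low value. They report only what shows in the picture. A call takes as long as a camera call.
- imaging.look_for(query, camera): "xy" ([column, row] in pixels, amid what is visible of it).
- imaging.silhouettes(query, camera): "region" (400x640 bool, what is visible of it) and "xy" ([column, row] in pixels, amid what is visible of it).
The state is a dict: "time": time; "q": joint angles; "qd": joint speeds; "tau": joint torques, N m; "position": TCP position; "tcp_rot": TCP orientation; "ft_force": force on the tool from outside, world axes, zero at the start; "ft_torque": the same for the moment, N m; "width": opening from 0.0 (shut) to 1.0 (fully open); "grasp_force": force on a finger pad.
Only numpy, scipy, OpenCV 4.12 (cv2) and the standard library are available. Lean on these libraries where they do the work, as an engineer would, in place of code of your own. Each camera call takes 0.05 s, during which the arm holds its last target. There are 200 camera calls.

## Task

The heavy steel cover of the clamping workholder is locked shut by a sliding bolt. With the fingertips, push the bolt's upright post fully back, away from the cover, then press the paddle at the long end of the lever all the way down so that the short end raises the cover, and finish while still holding the lever down with the cover up. Do not touch the cover itself, do not force the mechanism (a light push does it), and leave the loose things around it where they are.

Things in the scene. Friction and masses are not known exactly. Their poses are not given: they have to be found in the camera images.
- holder: Fixed workholder. Origin on the bench, mid-fixture; z up, yaw within 0.5 rad. In its frame (mm): base x +-75, y -220 to 175; square well with the cover centred at (0, 105); lever fulcrum at (-5, -22), cheeks 88 high; bolt block x 70 to 152, y 70 to 140, 82 high, with two low guide bars up to 93; rubber stop under the lever at (-5, -150), 37 high
- lever_pad (a point): Top centre of the steel paddle (40 wide, 50 long, 10 mm thick) on the lever's long end, 145 mm from the fulcrum towards the holder's -y. 121 mm above the bench at rest, 43 mm fully down. The lever is a flat 18 mm bar along the holder's y. Axes: the holder's at rest, turning about x with the lever (at rest the face slopes 0.28 rad, outer end higher)
- lever (a joint): Lever angle (rad): 0 at rest, long end up; 0.53 fully down at its stop. As the long end goes down, the short end (50 mm beyond the fulcrum) rises under a tab on the cover's -y side and lifts it. Takes about 3 to 9 N at the paddle; springs back if let go
- cover_edge (a point): Top middle of the cover's free edge (the holder's +x side), 80 mm above the bench when shut. The cover is a heavy steel plate, 126 x 120 x 12 mm, about 1.4 kg, with a dark round disc in its middle, lying on the well and hinged along the well's -x side, so that this edge rises
- cover (a joint): Cover angle (rad): 0 shut, about 0.43 with the lever fully down. Falls shut when the lever is let go. The bolt keeps it shut (under about 0.04) while its tongue lies over the edge
- bolt_knob (a point): Top middle of the bolt's upright round post (14 mm across, from 91 to 135 mm above the bench), at x = 85 mm plus its travel, y = 105 mm in the holder's frame, just outside the cover's free edge. Axes: the holder's. The bolt's flat tongue (18 mm wide, its top 91 mm above the bench) reaches 33 mm to either side of the post, over the cover's edge
- bolt (a joint): Travel of the sliding bolt (m) along the holder's +x, away from the cover: 0 fully over the cover, 0.032 fully back at its stop; the cover is free from about 0.018 on. It starts between 0 and 0.006. It slides stiffly (about 1.5 N) and stays where it is left
- spool: Bystander, loose, graspable, to be left alone: a small brass wire spool, 42 mm wide, 30 mm tall; origin at the centre of its underside
- flux_jar: Bystander, loose, graspable, to be left alone: a small glass jar with a black cap, 40 mm wide, 45 mm tall; origin at the centre of its underside
- tweezers: Bystander, loose, graspable, to be left alone: steel tweezers lying flat, 115 mm long, 8 mm high; origin at the centre of its underside
- carrier_tray: Bystander, loose, graspable, to be left alone: a low black divided tray, 100 x 80 x 22 mm; origin at the centre of its underside
- chip_magazine: Bystander, loose, graspable, to be left alone: an aluminium chip magazine, 60 x 35 x 50 mm; origin at the centre of its underside
- screwdriver: Bystander, loose, graspable, to be left alone: a screwdriver lying flat, 150 mm long; origin under its middle
- solvent: Bystander, loose, graspable, to be left alone: a white bottle, 52 mm wide, 110 mm tall; origin at the centre of its underside

How it is judged:
On the way, in this order (a step that is already met when the one before it is completed fails the run):
1. the bolt is pushed back, clear of the cover, while the cover is still down (value of joint bolt above 0.024 m and value of joint cover below 0.06 rad), for 0.2 s.
2. the fingers press the lever fully down and the cover is raised (value of joint bolt above 0.024 m and value of joint lever above 0.46 rad and value of joint cover above 0.36 rad and contact force between the fingers and lever above 1 N), for 0.2 s.
At the end, for the whole second after the job is handed in: The bolt is at least 24 mm back (of 32), the lever is pressed down to at least 0.46 rad (of 0.53), the cover is raised by more than 0.36 rad, and the fingers press on the lever with more than 1 N, through the last second (all of step 2); the arm keeps its last pose, push and grip.
It fails at once if the cover itself is touched by the robot (contact force between any of the fingers, the arm and cover above 0.5 N).
It fails at once if the mechanism is forced (more than 60 N on the lever or the bolt) (contact force between the fingers and lever above 60 N or contact force between the fingers and bolt above 60 N).
It fails at once if a loose thing is moved by more than 25 mm, lifted or knocked over (distance of any of spool, flux_jar, tweezers, carrier_tray, chip_magazine, screwdriver, solvent from where it was at the start of the episode above 0.025 m or angle between any of spool, flux_jar, tweezers, carrier_tray, chip_magazine, screwdriver, solvent's own z axis and vertical above 0.4 rad).
It also fails if it takes over 40 s, if anything falls off the work surface, if the arm or the gripper's body presses on something with over 40 N, if the wrist force passes 120 N, or if a joint passes its speed limit or range.

## Working session

There is one attempt and no reset: what is moved stays moved. The work goes in short steps, Python scripts to look and compute and a tool call to move; the robot and the scene stay as the last step left them, time stands still between calls to the robot, and variables do not carry over. Pictures are saved under pics/ and viewed, at most 10 in all, crops included, and the job is handed in when it is done.

Besides the shell and the picture viewer there is one more tool, called after "Emit:" as name(argument=value, ...), one argument or row to a line, values as JSON. arm_command: Moves the arm, as the interface text tells. Its arguments: {"type":"object","properties":{"series":{"type":"array","items":{"type":"array"}}},"required":["series"]}

```bash
mkdir -p pics; ls; cat > h.py <<'E'
import numpy as np, cv2
from cell import bot, imaging
from scipy.spatial.transform import Rotation as R
def w2c(n):
    i=imaging.camera_info(n); K=np.array([[i['fx'],0,i['cx']],[0,i['fy'],i['cy']],[0,0,1]]); return K,np.array(i['D']),i
def T_wc(n,obs=None):
    K,D,i=w2c(n)
    if 'extrinsics' in i: return np.linalg.inv(np.array(i['extrinsics']))
    T=np.eye(4);T[:3,:3]=R.from_quat(obs['tcp_rot']).as_matrix();T[:3,3]=obs['position'];return T@np.array(i['hand_eye'])
def pts(n,uv,z,obs=None):
    K,D,_=w2c(n);uv=np.array(uv,float).reshape(-1,1,2)
    p=cv2.undistortPoints(uv,K,D).reshape(-1,2);z=np.array(z).reshape(-1,1)
    T=T_wc(n,obs);return np.hstack([p*z,z])@T[:3,:3].T+T[:3,3]
def proj(n,P,obs=None):
    K,D,_=w2c(n);T=np.linalg.inv(T_wc(n,obs))
    return cv2.projectPoints(np.array(P,float).reshape(-1,3),cv2.Rodrigues(T[:3,:3])[0],T[:3,3],K,D)[0].reshape(-1,2)
def cloud(n,d,mask,obs=None):
    v,u=np.nonzero(mask&(d>0));return pts(n,np.stack([u,v],1),d[v,u],obs)
E
cat > a.py <<'E'
from h import *
o=bot.get_obs();print(o['time'],o['position'],o['tcp_rot'])
ims=[]
for n in ['top','side']:
    im,d=imaging.capture(n);np.savez(n,im=im,d=d)
    cv2.imwrite(f'pics/{n}0.png',im[:,:,::-1])
    for q in ['bolt_knob','lever_pad','cover_edge','holder']:
        r=imaging.silhouettes(q,n)
        for x in r[:2]:
            c=cloud(n,d,x['region']); print(n,q,round(x['p'],2),np.round(x['xy']),len(c),np.round(np.median(c,0),3) if len(c) else '', np.round(np.percentile(c,[2,98],0),3).tolist() if len(c) else '')
    for q in ['spool','flux_jar','tweezers','carrier_tray','chip_magazine','screwdriver','solvent']:
        r=imaging.silhouettes(q,n)
        for x in r[:1]:
            c=cloud(n,d,x['region']); print(n,q,round(x['p'],2),np.round(np.median(c,0),3) if len(c) else '')
E
python3 a.py
```

```text
pics
0.0 [0.190207   0.5419133  0.20057267] [ 1.68089430e-01  9.85771251e-01 -9.18696195e-04 -3.73410225e-04]
top bolt_knob 0.43 [274. 188.] 129 [0.558 0.128 0.093] [[0.533, 0.116, 0.085], [0.588, 0.141, 0.138]]
top lever_pad 0.94 [366. 196.] 739 [ 0.541 -0.109  0.104] [[0.502, -0.178, 0.011], [0.579, 0.006, 0.129]]
top lever_pad 0.73 [314. 170.] 205 [0.634 0.024 0.028] [[0.618, 0.003, -0.003], [0.656, 0.044, 0.035]]
top cover_edge 0.82 [289. 215.] 2236 [0.483 0.101 0.08 ] [[0.414, 0.025, 0.073], [0.548, 0.166, 0.086]]
top cover_edge 0.51 [275. 187.] 163 [0.558 0.13  0.092] [[0.532, 0.116, 0.081], [0.594, 0.144, 0.138]]
top holder 0.89 [321. 208.] 7890 [0.518 0.009 0.017] [[0.41, -0.196, 0.005], [0.624, 0.168, 0.121]]
top holder 0.46 [363. 194.] 697 [ 0.54  -0.108  0.106] [[0.502, -0.176, 0.068], [0.576, 0.005, 0.129]]
top spool 0.76 [0.636 0.021 0.029]
top flux_jar 0.48 [ 0.433 -0.144  0.043]
top tweezers 0.68 [ 0.54  -0.107  0.103]
top carrier_tray 0.93 [ 0.591 -0.317  0.006]
top chip_magazine 0.69 [0.423 0.242 0.049]
top screwdriver 0.85 [0.353 0.048 0.021]
top solvent 0.84 [0.324 0.46  0.074]
side bolt_knob 0.67 [336. 178.] 133 [0.558 0.123 0.094] [[0.534, 0.113, 0.088], [0.586, 0.145, 0.136]]
side lever_pad 0.63 [338. 238.] 528 [ 0.538 -0.124  0.111] [[0.501, -0.183, 0.015], [0.575, 0.004, 0.128]]
side lever_pad 0.27 [266. 227.] 225 [0.351 0.037 0.022] [[0.33, -0.001, -0.0], [0.369, 0.134, 0.028]]
side cover_edge 0.59 [306. 193.] 1388 [0.48  0.087 0.081] [[0.41, 0.015, 0.073], [0.545, 0.164, 0.085]]
side holder 0.7 [331. 231.] 7671 [ 0.522 -0.022  0.015] [[0.408, -0.211, 0.006], [0.625, 0.153, 0.122]]
side spool 0.63 [0.632 0.011 0.028]
side flux_jar 0.86 [ 0.432 -0.161  0.037]
side tweezers 0.67 [ 0.434 -0.162  0.034]
side carrier_tray 0.75 [ 0.586 -0.319  0.007]
side chip_magazine 0.67 [0.419 0.232 0.045]
side screwdriver 0.76 [0.351 0.022 0.024]
side solvent 0.58 [0.325 0.448 0.052]
```

```bash
cat > b.py <<'E'
from h import *
for n in ['top','side']:
    d=np.load(n+'.npz')['d']; c=cloud(n,d,np.ones_like(d,bool))
    near=lambda x,y,r:np.hypot(c[:,0]-x,c[:,1]-y)<r
    cov=c[near(.483,.098,.1)&(c[:,2]>.074)&(c[:,2]<.0835)]
    r=cv2.minAreaRect(cov[:,:2].astype(np.float32)*1000);print(n,'cover',r,cov.mean(0))
    k=c[near(.56,.13,.04)&(c[:,2]>.125)&(c[:,2]<.145)];print('knob top',len(k),k.mean(0) if len(k) else '',k.min(0),k.max(0))
    p=c[near(.54,-.14,.09)&(c[:,2]>.09)&(c[:,2]<.14)]
    r=cv2.minAreaRect(p[:,:2].astype(np.float32)*1000);print('lever',r)
    m,v=np.linalg.eigh(np.cov(p[:,:2].T));print(v[:,1])
    q=c[near(.54,-.165,.06)&(c[:,2]>.11)&(c[:,2]<.135)];print('paddle',len(q),q.mean(0),q.min(0),q.max(0), cv2.minAreaRect(q[:,:2].astype(np.float32)*1000))
a=cv2.imread('pics/top0.png');b=cv2.imread('pics/side0.png')
cv2.imwrite('pics/both.png',np.hstack([cv2.resize(a[80:330,200:480],(400,357)),cv2.resize(b[80:330,200:480],(400,357))]))
E
python3 b.py
```

```text
top cover ((503.2444763183594, 88.12811279296875), (164.32269287109375, 164.72825622558594), 17.7703857421875) [0.48438116 0.10083231 0.0793816 ]
knob top 23 [0.56323278 0.1302204  0.13422559] [0.55690088 0.12466619 0.12864314] [0.56965425 0.13569569 0.14003099]
lever ((545.276611328125, -114.72019958496094), (41.30304718017578, 133.78334045410156), 16.81891441345215)
[-0.29557427  0.95531976]
paddle 314 [ 0.55530498 -0.15153746  0.11998783] [ 0.53201106 -0.18195751  0.11002194] [ 0.58306509 -0.11149559  0.13293771] ((554.39306640625, -144.87948608398438), (41.30304718017578, 70.76927947998047), 16.81891441345215)
side cover ((500.6208190917969, 88.43333435058594), (169.86334228515625, 166.06309509277344), 17.099241256713867) [0.48194295 0.09131591 0.08046082]
knob top 24 [0.5592115  0.12516667 0.1319669 ] [0.55315325 0.11777233 0.12548126] [0.56474094 0.13480674 0.13881875]
lever ((537.6024780273438, -119.80889129638672), (39.69477462768555, 136.35635375976562), 21.612279891967773)
[-0.29766043  0.95467181]
paddle 273 [ 0.55172551 -0.15880674  0.12097062] [ 0.52972507 -0.18766113  0.11036767] [ 0.57809258 -0.11446896  0.12972459] ((549.2107543945312, -149.10964965820312), (39.69477462768555, 73.3234634399414), 21.612279891967773)
```

View pics/both.png

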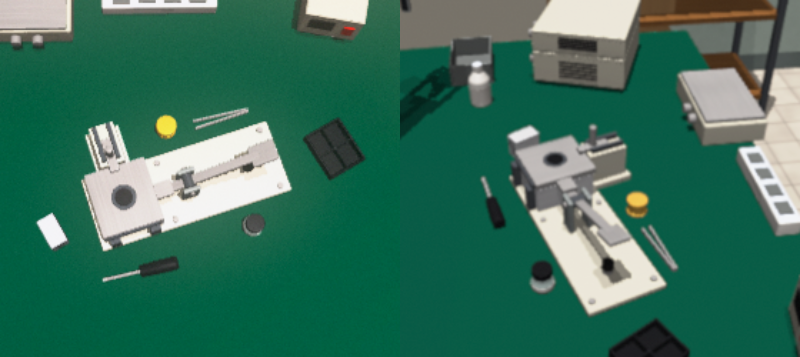

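View pics/top0.png

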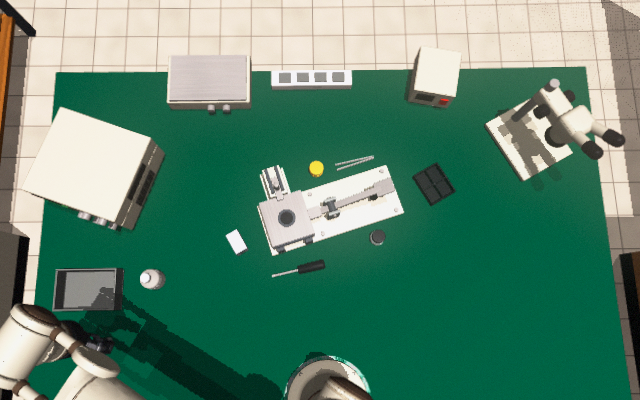

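The pictures show the holder with its bolt post at about (275,180) and the paddle at (385,185) in the top view. Both are clear of the loose things. The holder's yaw is about 0.297. I'll hover beside the post with the fingers shut.

Emit:
arm_command(
  series=[
    [[-0.46, -0.285, -0.05], [0, 0, -0.634], 0],
    [[-0.46, -0.285, -0.05], [0, 0, -0.634], 0],
    [[-0.46, -0.285, -0.05], [0, 0, -0.634], 0],
    [[-0.46, -0.285, -0.05], [0, 0, -0.634], 0],
    [[-0.46, -0.285, -0.05], [0, 0, -0.634], 0],
    [[-0.46, -0.285, -0.05], [0, 0, -0.634], 0],
    [[-0.46, -0.285, -0.05], [0, 0, -0.634], 0],
    [[-0.46, -0.285, -0.05], [0, 0, -0.634], 0],
    [[-0.46, -0.285, -0.05], [0, 0, -0.634], 0],
    [[-0.46, -0.285, -0.05], [0, 0, -0.634], 0],
  ],
)

```text
time: 2.2
position: [0.4921, 0.168, 0.2463]
tcp_rot: [-0.147, 0.989, 0.0, 0.0]
ft_force: [0.5, 0.4, 0.2]
width: -0.005
grasp_force: 0.0
```

Emit:
arm_command(
  series=[
    [[-0.01, -0.007, 0], [0, 0, 0], 0],
    [[-0.01, -0.007, 0], [0, 0, 0], 0],
    [[-0.01, -0.007, 0], [0, 0, 0], 0],
  ],
)

```text
time: 2.5
position: [0.5018, 0.167, 0.2455]
tcp_rot: [-0.148, 0.989, 0.0, -0.001]
ft_force: [0.1, 0.0, 0.5]
width: -0.001
grasp_force: 0.0
```

```bash
cat > c.py <<'E'
from h import *
o=bot.get_obs();print(o['position'])
im,d=imaging.capture('wrist');cv2.imwrite('pics/w1.png',im[:,:,::-1])
c=cloud('wrist',d,np.ones_like(d,bool),o)
near=lambda x,y,r:np.hypot(c[:,0]-x,c[:,1]-y)<r
k=c[near(.561,.128,.03)&(c[:,2]>.125)&(c[:,2]<.145)]
print('knob',len(k),k.mean(0) if len(k) else '',k[:,2].max() if len(k) else '', cv2.minEnclosingCircle(k[:,:2].astype(np.float32)) if len(k) else '')
for r in imaging.look_for('bolt_knob','wrist')[:2]:print(r)
E
python3 c.py
```

```text
[0.50183676 0.16702713 0.24548464]
knob 167 [0.55876024 0.1284154  0.13380973] 0.1368043785004815 ((0.5602328777313232, 0.1282094419002533), 0.006964076776057482)
{'xy': [272.8, 216.3], 'p': 0.98}
```

View pics/w1.png

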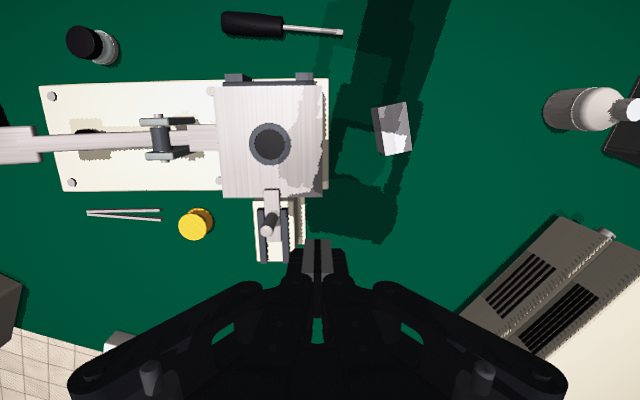

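Emit:
arm_command(
  series=[
    [[-0.012, -0.054, 0], [0, 0, 0], 0],
    [[-0.012, -0.054, 0], [0, 0, 0], 0],
    [[-0.012, -0.054, 0.04], [0, 0, 0], 0],
    [[-0.012, -0.054, 0.08], [0, 0, 0], 0],
    [[-0.012, -0.054, 0.11], [0, 0, 0], 0],
    [[-0.012, -0.054, 0.13], [0, 0, 0], 0],
    [[-0.012, -0.054, 0.136], [0, 0, 0], 0],
    [[-0.012, -0.054, 0.136], [0, 0, 0], 0],
    [[-0.012, -0.054, 0.136], [0, 0, 0], 0],
  ],
)

```text
time: 3.5
position: [0.5307, 0.1185, 0.1114]
tcp_rot: [-0.148, 0.989, -0.0, 0.001]
ft_force: [-0.9, 0.1, -0.2]
width: -0.004
grasp_force: 0.0
```

Emit:
arm_command(
  series=[
    [[-0.005, 0, 0.003], [0, 0, 0], 0],
    [[-0.01, 0, 0.003], [0, 0, 0], 0],
    [[-0.015, 0, 0.003], [0, 0, 0], 0],
    [[-0.02, 0, 0.003], [0, 0, 0], 0],
    [[-0.025, 0, 0.003], [0, 0, 0], 0],
    [[-0.03, 0, 0.003], [0, 0, 0], 0],
    [[-0.034, 0, 0.003], [0, 0, 0], 0],
    [[-0.037, 0, 0.003], [0, 0, 0], 0],
    [[-0.037, 0, 0.003], [0, 0, 0], 0],
  ],
)

```text
time: 4.4
position: [0.5656, 0.1288, 0.1068]
tcp_rot: [-0.148, 0.989, -0.0, 0.0]
ft_force: [-0.2, 0.5, 0.6]
width: 0.002
grasp_force: 0.0
```

Emit:
arm_command(
  series=[
    [[-0.002, 0, 0], [0, 0, 0], 0],
    [[-0.004, 0, 0], [0, 0, 0], 0],
    [[-0.005, 0, 0], [0, 0, 0], 0],
  ],
)

```text
time: 4.7
position: [0.5702, 0.1302, 0.1069]
tcp_rot: [-0.148, 0.989, -0.0, 0.0]
ft_force: [-0.9, -0.2, 0.8]
width: -0.002
grasp_force: 0.0
```

```bash
cat > d.py <<'E'
from h import *
o=bot.get_obs();print(o['time'],o['position'],o['ft_force'])
for n in ['top','side']:
    im,d=imaging.capture(n);cv2.imwrite(f'pics/{n}1.png',im[:,:,::-1])
    for q in ['bolt_knob','cover_edge']:
        for r in imaging.silhouettes(q,n)[:1]:
            c=cloud(n,d,r['region']);c=c[c[:,2]>.09];h=(c-[.5602,.1282,0])@np.array([.956,.293,0])
            print(n,q,r['p'],r['xy'],np.round(np.percentile(h,[2,50,98]),3))
a=cv2.imread('pics/top1.png');b=cv2.imread('pics/side1.png')
cv2.imwrite('pics/both1.png',np.hstack([cv2.resize(a[130:260,210:350],(400,371)),cv2.resize(b[130:260,270:410],(400,371))]))
E
python3 d.py
```

```text
4.7 [0.57018662 0.130234   0.10689053] [-0.88971676 -0.19869113  0.83247031]Traceback (most recent call last):
  File "d.py", line 8, in <module>
    print(n,q,r['p'],r['xy'],np.round(np.percentile(h,[2,50,98]),3))
                                      ~~~~~~~~~~~~~^^^^^^^^^^^^^
    return _quantile_unchecked(
        a, q, axis, out, overwrite_input, method, keepdims, weights)
    return _ureduce(a,
                    func=_quantile_ureduce_func,
    ...<5 lines>...
                    overwrite_input=overwrite_input,
                    method=method)
    r = func(a, **kwargs)
    result = _quantile(arr,
                       quantiles=q,
    ...<2 lines>...
                       out=out,
                       weights=wgt)
    slices_having_nans = np.isnan(arr[-1, ...])
                                  ~~~^^^^^^^^^
IndexError: index -1 is out of bounds for axis 0 with size 0
```

Emit:
arm_command(
  series=[
    [[-0.002, 0, 0], [0, 0, 0], 0],
    [[-0.003, 0, 0], [0, 0, 0], 0],
    [[-0.004, 0, 0], [0, 0, 0], 0],
  ],
)

```text
time: 5.1
position: [0.574, 0.1314, 0.1069]
tcp_rot: [-0.148, 0.989, -0.0, 0.0]
ft_force: [0.4, 0.8, 0.1]
width: -0.001
grasp_force: 0.0
```

```bash
cat > d.py <<'E'
from h import *
o=bot.get_obs();print(o['time'],o['position'],o['ft_force'])
L=[]
for n in ['side','wrist']:
    im,d=imaging.capture(n);L.append(im[:,:,::-1])
    c=cloud(n,d,np.ones_like(d,bool),o)-[.5602,.1282,0]
    h=c@np.array([.956,.293,0]);l=c@np.array([-.293,.956,0])
    s=(abs(l)<.009)&(h>0.0)&(h<.06)&(c[:,2]>.1)&(c[:,2]<.138)
    print(n,s.sum(),np.round(np.percentile(h[s],[0,5,50,95,100]),3) if s.any() else '')
    for r in imaging.look_for('bolt_knob',n)[:1]:print(r)
cv2.imwrite('pics/both1.png',np.hstack([cv2.resize(L[0][130:260,270:410],(400,371)),cv2.resize(L[1][120:320,200:416],(400,371))]))
E
python3 d.py
```

```text
5.1 [0.57397748 0.13138845 0.10685639] [0.43719283 0.75346215 0.11537163]
side 17 [0.001 0.001 0.002 0.005 0.008]
{'xy': [335.0, 180.9], 'p': 0.55}
wrist 197 [0.    0.    0.002 0.005 0.005]
{'xy': [319.8, 195.4], 'p': 0.8}
```

View pics/both1.png

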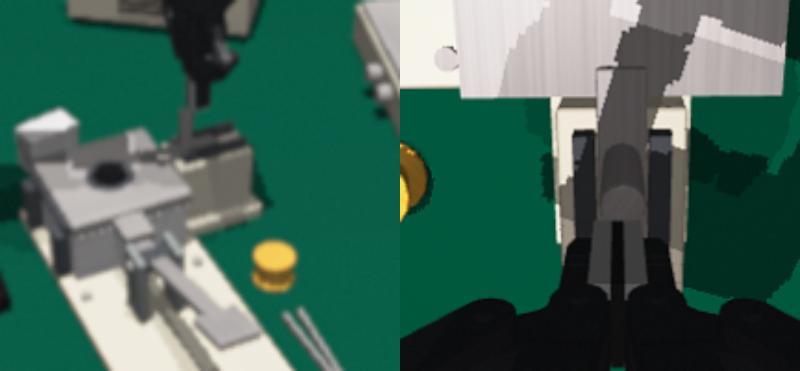

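```bash
cat > e.py <<'E'
from h import *
o=bot.get_obs()
K,D,i=w2c('wrist');print(np.round(i['hand_eye'],3).tolist())
t=o['position']
P=[t,t+np.array([0,0,.05]),[.5602,.1282,.135],[.5602,.1282,.093]]
L=[]
for n in ['side','wrist','top']:
    im,d=imaging.capture(n);im=cv2.resize(im[:,:,::-1],None,fx=3,fy=3,interpolation=cv2.INTER_CUBIC);uv=proj(n,P,o);print(n,uv.round(1).tolist())
    for p,cc in zip(uv,[(0,0,255),(0,128,255),(0,255,0),(255,0,0)]): cv2.drawMarker(im,tuple(int(x*3+1) for x in p),cc,cv2.MARKER_CROSS,14,1)
    u,v=(uv[0]*3).astype(int);L.append(cv2.copyMakeBorder(im,300,300,300,300,0)[v+100:v+500,u+170:u+430])
cv2.imwrite('pics/chk.png',np.hstack(L))
E
python3 e.py
```

```text
[[0.0, -0.957, -0.29, 0.075], [1.0, 0.001, -0.001, -0.001], [0.002, -0.29, 0.957, -0.173], [0.0, 0.0, 0.0, 1.0]]
side [[339.0, 175.2], [339.2, 160.8], [334.5, 168.2], [334.4, 180.1]]
wrist [[318.6, 233.2], [319.0, 274.9], [320.7, 229.9], [320.0, 205.6]]
top [[276.1, 182.7], [275.1, 178.2], [276.8, 185.2], [277.6, 188.8]]
```

View pics/chk.png

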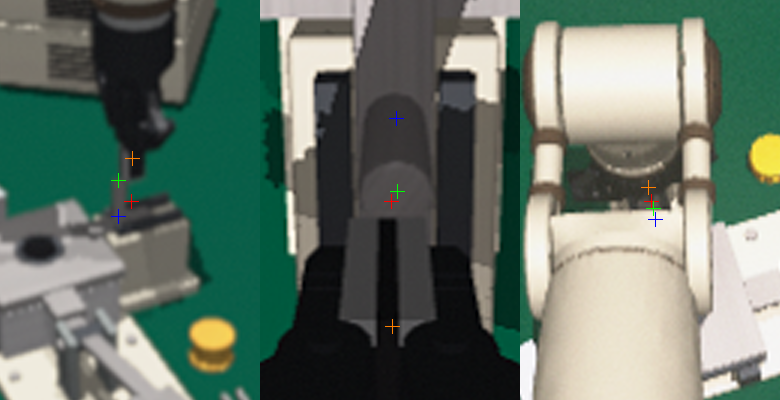

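```bash
cat > f.py <<'E'
from h import *
o=bot.get_obs();print(o['position'],o['width'],o['q'])
for n in ['side','wrist']:
    im,d=imaging.capture(n)
    c=cloud(n,d,np.ones_like(d,bool),o)-[.5602,.1282,0]
    h=c@np.array([.956,.293,0]);l=c@np.array([-.293,.956,0])
    for z in np.arange(.095,.2,.006):
        s=(abs(l)<.025)&(abs(h)<.05)&(c[:,2]>z)&(c[:,2]<z+.006)
        if s.sum()>2: print(n,round(z,3),s.sum(),'h',np.round(np.percentile(h[s],[2,50,98]),3),'l',np.round(np.percentile(l[s],[2,50,98]),3))
E
python3 f.py
```

```text
[0.57383319 0.13135117 0.10685121] 0.004012745247555824 [ 1.99187658e-02  2.80971565e-01  1.64795502e+00 -1.33237952e-05
  1.21274065e+00 -1.84707640e+00]
side 0.095 27 h [-0.014  0.002  0.04 ] l [-0.02  -0.005  0.012]
side 0.101 8 h [-0.006 -0.003  0.003] l [-0.007 -0.004  0.004]
side 0.107 6 h [-0.006 -0.004  0.003] l [-0.006 -0.002  0.006]
side 0.113 7 h [-0.007 -0.004  0.002] l [-0.008 -0.004  0.005]
side 0.119 13 h [-0.006 -0.003  0.004] l [-0.008 -0.003  0.005]
side 0.125 6 h [-0.007 -0.003  0.003] l [-0.005 -0.003  0.   ]
side 0.131 13 h [-0.006 -0.002  0.017] l [-0.007 -0.003  0.003]
side 0.137 10 h [-0.003  0.003  0.016] l [-0.009 -0.006  0.002]
side 0.143 10 h [0.001 0.006 0.019] l [-0.016 -0.011  0.001]
side 0.149 18 h [0.001 0.006 0.019] l [-0.016 -0.014 -0.002]
side 0.155 13 h [-0.     0.006  0.019] l [-0.017 -0.013 -0.001]
side 0.161 16 h [0.001 0.008 0.019] l [-0.017 -0.014  0.001]
side 0.167 10 h [0.    0.005 0.014] l [-0.016 -0.008  0.006]
side 0.173 4 h [-0.001  0.     0.001] l [-0.009  0.001  0.009]
side 0.179 16 h [-0.002  0.     0.016] l [-0.017 -0.001  0.019]
si
[... 648 characters left out ...]
st 0.137 38 h [0.002 0.002 0.003] l [-0.008 -0.001  0.005]
wrist 0.143 231 h [0.002 0.002 0.007] l [-0.014 -0.001  0.01 ]
wrist 0.149 319 h [0.002 0.003 0.007] l [-0.015 -0.002  0.011]
wrist 0.155 333 h [0.002 0.003 0.007] l [-0.015 -0.002  0.011]
wrist 0.161 407 h [0.002 0.005 0.007] l [-0.015 -0.001  0.011]
wrist 0.167 265 h [0.001 0.002 0.006] l [-0.014 -0.002  0.011]
wrist 0.173 610 h [0.001 0.006 0.023] l [-0.014 -0.002  0.01 ]
wrist 0.179 1082 h [-0.001  0.001  0.021] l [-0.022  0.     0.022]
wrist 0.185 1475 h [-0.     0.001  0.021] l [-0.024  0.001  0.024]
wrist 0.191 1771 h [0.001 0.003 0.021] l [-0.025  0.01   0.025]
wrist 0.197 309 h [-0.004  0.001  0.013] l [-0.016  0.002  0.025]
```

The reported TCP is about 31 mm below the visible fingertips: the tips end at z≈0.138 while the report says 0.107. They passed just over the post, and the bolt hasn't moved. I'll go back and descend with that offset.

Emit:
arm_command(
  series=[
    [[0, 0, -0.02], [0, 0, 0], 0],
    [[0.02, 0, -0.02], [0, 0, 0], 0],
    [[0.047, 0.001, -0.02], [0, 0, 0], 0],
    [[0.047, 0.001, -0.02], [0, 0, 0], 0],
    [[0.047, 0.001, 0.0], [0, 0, 0], 0],
    [[0.047, 0.001, 0.015], [0, 0, 0], 0],
    [[0.047, 0.001, 0.026], [0, 0, 0], 0],
    [[0.047, 0.001, 0.026], [0, 0, 0], 0],
  ],
)

```text
time: 6.35
position: [0.5272, 0.1186, 0.0786]
tcp_rot: [-0.148, 0.989, 0.0, -0.002]
ft_force: [-0.6, -0.6, 0.1]
width: 0.001
grasp_force: 0.0
```

```bash
python3 f.py | grep -v "0.1[5-9]"
```

```text
1.13983483e+00 -1.86942003e+00]
side 0.095 25 h [-0.008  0.014  0.048] l [-0.021 -0.003  0.014]
side 0.101 10 h [-0.024 -0.004  0.002] l [-0.007 -0.002  0.003]
side 0.107 12 h [-0.044 -0.005  0.002] l [-0.009 -0.005  0.003]
side 0.113 17 h [-0.047 -0.031  0.001] l [-0.012 -0.007  0.004]
side 0.119 24 h [-0.047 -0.035  0.001] l [-0.015 -0.006  0.004]
side 0.125 21 h [-0.047 -0.032  0.002] l [-0.014 -0.006  0.005]
side 0.131 30 h [-0.047 -0.034  0.004] l [-0.015 -0.005  0.007]
side 0.137 18 h [-0.046 -0.039 -0.008] l [-0.016 -0.011  0.004]
side 0.143 4 h [-0.047 -0.046 -0.043] l [-0.01   0.     0.003]
side 0.149 7 h [-0.048 -0.046 -0.035] l [-0.011  0.004  0.007]
wrist 0.113 191 h [-0.047 -0.046 -0.042] l [-0.012  0.     0.011]
wrist 0.119 298 h [-0.047 -0.046 -0.042] l [-0.013 -0.     0.012]
wrist 0.125 396 h [-0.046 -0.042 -0.006] l [-0.013 -0.     0.012]
wrist 0.131 548 h [-0.047 -0.042  0.   ] l [-0.013 -0.     0.012]
wrist 0.137 325 h [-0.047 -0.046 -0.042] l [-0.013 -0.     0.012]
wrist 0.143 596 h [-0.047 -0.042 -0.025] l [-0.007 -0.     0.006]
wrist 0.149 655 h [-0.049 -0.047 -0.032] l [-0.021  0.001  0.02 ]
```

Emit:
arm_command(
  series=[
    [[-0.008, 0, 0.002], [0, 0, 0], 0],
    [[-0.014, 0, 0.002], [0, 0, 0], 0],
    [[-0.019, 0, 0.002], [0, 0, 0], 0],
    [[-0.024, 0, 0.002], [0, 0, 0], 0],
    [[-0.029, 0, 0.002], [0, 0, 0], 0],
    [[-0.034, 0, 0.002], [0, 0, 0], 0],
    [[-0.038, 0, 0.002], [0, 0, 0], 0],
    [[-0.041, 0, 0.002], [0, 0, 0], 0],
    [[-0.042, 0, 0.002], [0, 0, 0], 0],
  ],
)

```text
time: 7.35
position: [0.569, 0.131, 0.0788]
tcp_rot: [-0.148, 0.989, 0.0, -0.0]
ft_force: [-1.5, -0.4, 0.7]
width: 0.004
grasp_force: 0.8
```

```bash
cat >> d.py <<'E'
    s=(abs(l)<.012)&(h>-0.02)&(h<.06)&(c[:,2]>.131)&(c[:,2]<.138)
    print('top slab',np.round(np.percentile(h[s],[0,5,50,95,100]),3) if s.any() else '')
E
python3 d.py
```

```text
File "d.py", line 12
    s=(abs(l)<.012)&(h>-0.02)&(h<.06)&(c[:,2]>.131)&(c[:,2]<.138)
IndentationError: unexpected indent
```

Sliding force shows (about 1.5 N). A little further.

Emit:
arm_command(
  series=[
    [[-0.002, 0, 0], [0, 0, 0], 0],
    [[-0.004, 0, 0], [0, 0, 0], 0],
    [[-0.005, 0, 0], [0, 0, 0], 0],
    [[-0.005, 0, 0], [0, 0, 0], 0],
  ],
)

```text
time: 7.75
position: [0.5729, 0.1322, 0.0787]
tcp_rot: [-0.148, 0.989, -0.0, -0.001]
ft_force: [-4.7, -0.3, 2.6]
width: 0.001
grasp_force: 2.4
```

```bash
head -n -2 d.py > d2.py; python3 d2.py
```

```text
7.75 [0.57291151 0.13219512 0.07871731] [-4.73972843 -0.26425085  2.56864696]
side 71 [0.001 0.001 0.025 0.036 0.036]
wrist 904 [0.001 0.001 0.002 0.033 0.038]
{'xy': [319.6, 226.0], 'p': 0.93}
```

View pics/both1.png

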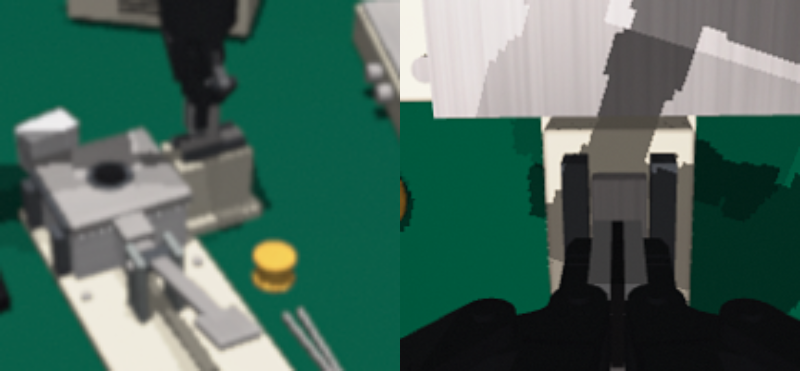

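The bolt is at its stop (about 5 N, tongue clear of the cover in the right-hand crop). Next I'll lift and go above the paddle.

Emit:
arm_command(
  series=[
    [[0.008, 0, 0], [0, 0, 0], 0],
    [[0.01, 0, -0.04], [0, 0, 0], 0],
    [[0.01, 0, -0.085], [0, 0, 0], 0],
    [[0.105, -0.267, -0.09], [0, 0, 0], 0],
    [[0.105, -0.267, -0.09], [0, 0, 0], 0],
    [[0.105, -0.267, -0.09], [0, 0, 0], 0],
    [[0.105, -0.267, -0.09], [0, 0, 0], 0],
    [[0.105, -0.267, -0.09], [0, 0, 0], 0],
    [[0.105, -0.267, -0.09], [0, 0, 0], 0],
    [[0.105, -0.267, -0.09], [0, 0, 0], 0],
  ],
)

```text
time: 8.95
position: [0.551, -0.1583, 0.1692]
tcp_rot: [-0.145, 0.989, -0.001, 0.001]
ft_force: [0.0, 1.1, 0.8]
width: -0.001
grasp_force: 0.0
```

```bash
cat > g.py <<'E'
from h import *
o=bot.get_obs();print(o['time'],o['position'],o['ft_force'])
L=[]
for n in ['side','wrist']:
    im,d=imaging.capture(n);L.append(im[:,:,::-1])
    for q in ['lever_pad','bolt_knob']:
        for r in imaging.silhouettes(q,n)[:1]:
            c=cloud(n,d,r['region'],o);print(n,q,round(r['p'],2),r['xy'])
            if q=='lever_pad':
                c=c[np.hypot(c[:,0]-.551,c[:,1]+.154)<.05]; c=c[(c[:,2]>.03)&(c[:,2]<.14)]
                if len(c)>5: print(cv2.minAreaRect(c[:,:2].astype(np.float32)*1000),c[:,2].min(),c[:,2].max())
            else:
                c=c[c[:,2]>.128]
                if len(c):print(c.mean(0), (c.mean(0)-[.5602,.1282,0])@[.956,.293,0])
cv2.imwrite('pics/both2.png',np.hstack([cv2.resize(L[0][110:310,250:466],(400,371)),cv2.resize(L[1],(400,250))if 0 else cv2.resize(L[1][50:400,120:498],(400,371))]))
E
python3 g.py
```

```text
8.95 [ 0.55104393 -0.15833607  0.16923334] [0.03700686 1.08253685 0.83217655]
side lever_pad 0.92 [337.2, 237.4]
((547.1514282226562, -145.01931762695312), (39.41343307495117, 79.7384033203125), 21.695161819458008) 0.10439798134726164 0.13150344533615543
side bolt_knob 0.4 [327.8, 237.0]
[ 0.54819151 -0.15962187  0.18119105] -0.09581192622194765
wrist lever_pad 0.85 [348.0, 207.0]
((548.1742553710938, -146.75404357910156), (39.48126220703125, 84.18985748291016), 17.153701782226562) 0.10139428759195329 0.12986913300685063
wrist bolt_knob 0.6 [579.6, 318.4]
[0.58955359 0.12860011 0.1329099 ] 0.028179263640560188
```

View pics/both2.png

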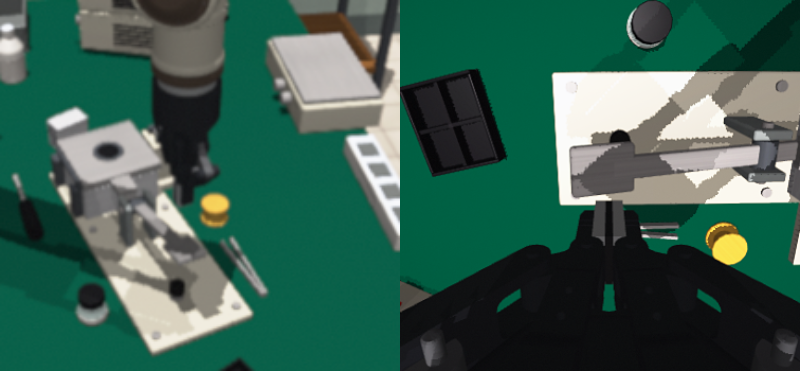

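Wrist crop: the bolt post stands about 28 mm back, and the paddle lies directly under the tips. I'll descend and press gently.

Emit:
arm_command(
  series=[
    [[0, 0.002, 0.04], [0, 0, 0], 0],
    [[0, 0.002, 0.06], [0, 0, 0], 0],
    [[0, 0.002, 0.068], [0, 0, 0], 0],
    [[0, 0.002, 0.074], [0, 0, 0], 0],
    [[0, 0.002, 0.08], [0, 0, 0], 0],
    [[0, 0.002, 0.087], [0, 0, 0], 0],
    [[0, 0.002, 0.094], [0, 0, 0], 0],
    [[0, 0.002, 0.101], [0, 0, 0], 0],
    [[0, 0.002, 0.108], [0, 0, 0], 0],
  ],
)

```text
time: 10.15
position: [0.5535, -0.1545, 0.064]
tcp_rot: [-0.148, 0.989, -0.003, 0.003]
ft_force: [0.2, -4.6, 7.1]
width: 0.005
grasp_force: 3.9
```

Emit:
arm_command(
  series=[
    [[0, 0, 0.007], [0, 0, 0], 0],
    [[0, 0, 0.014], [0, 0, 0], 0],
    [[0, 0, 0.021], [0, 0, 0], 0],
    [[0, 0, 0.028], [0, 0, 0], 0],
    [[0, 0, 0.034], [0, 0, 0], 0],
    [[0, 0, 0.039], [0, 0, 0], 0],
    [[0, 0, 0.043], [0, 0, 0], 0],
    [[0, 0, 0.043], [0, 0, 0], 0],
  ],
)

```text
time: 10.95
position: [0.553, -0.1528, 0.0198]
tcp_rot: [-0.147, 0.989, -0.001, 0.002]
ft_force: [2.2, 0.2, 5.9]
width: 0.002
grasp_force: 2.7
```

Emit:
arm_command(
  series=[
    [[0, 0, 0.002], [0, 0, 0], 0],
    [[0, 0, 0.004], [0, 0, 0], 0],
    [[0, 0, 0.005], [0, 0, 0], 0],
    [[0, 0, 0.005], [0, 0, 0], 0],
  ],
)

```text
time: 11.35
position: [0.5529, -0.1522, 0.0159]
tcp_rot: [-0.148, 0.989, -0.001, 0.002]
ft_force: [-1.8, 3.1, 13.0]
width: 0.003
grasp_force: 5.7
```

```bash
cat > i.py <<'E'
from h import *
o=bot.get_obs();print(o['time'],o['position'],o['ft_force'])
L=[]
for n in ['side','top']:
    im,d=imaging.capture(n);L.append(im[:,:,::-1])
    c=cloud(n,d,np.ones_like(d,bool),o)
    H=np.array([.5602-.956*.087+.293*.105,.1282-.293*.087-.956*.105,0]);x=(c-H)@[.956,.293,0];y=(c-H)@[-.293,.956,0]
    s=(abs(x)<.055)&(abs(y-.105)<.045)&(c[:,2]>.08)&(c[:,2]<.2)
    if s.sum()>50: print(n,s.sum(),'cover slope',np.arctan(np.polyfit(x[s],c[s,2],1)[0]))
    s=(abs(x+.005)<.006)&(y>-.14)&(y<-.04)&(c[:,2]>.025)&(c[:,2]<.115)
    if s.sum()>10: print(n,s.sum(),'lever slope',np.arctan(np.polyfit(y[s],c[s,2],1)[0]))
cv2.imwrite('pics/both3.png',np.hstack([cv2.resize(L[0][110:310,250:466],(400,371)),cv2.resize(L[1][110:310,230:446],(400,371))]))
E
python3 i.py
```

```text
11.35 [ 0.55289459 -0.15216509  0.01589061] [-1.78215103  3.12375586 12.97219401]
side 806 cover slope 0.47178232974730816
side 139 lever slope 0.247662946797285
top 1472 cover slope 0.4679861991027233
top 40 lever slope 0.2931387460078852
```

View pics/both3.png

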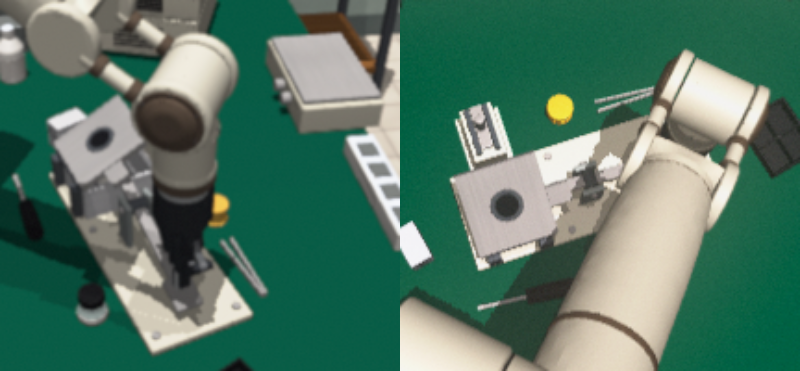

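The cover is up (about 0.47 rad), the lever is at its stop and 13 N is held on the paddle. I'll hold briefly and then hand in.

Emit:
arm_command(
  series=[
    [[0, 0, 0.001], [0, 0, 0], 0],
    [[0, 0, 0.001], [0, 0, 0], 0],
    [[0, 0, 0.001], [0, 0, 0], 0],
    [[0, 0, 0.001], [0, 0, 0], 0],
  ],
)

```text
time: 11.85
position: [0.5529, -0.1521, 0.0155]
tcp_rot: [-0.148, 0.989, -0.001, 0.002]
ft_force: [-3.3, 4.6, 17.2]
width: -0.001
grasp_force: 7.6
```

```bash
python3 -c "
from cell import bot
print(bot.get_obs()['ft_force'],bot.hand_in())"
```

```text
the job is handed in; nothing more can be done
[-3.273719    4.63080237 17.177387  ] None
```

I handed the job in with the bolt at its stop, about 28 mm or more back, the lever held down at its stop with about 17 N, and the cover up by about 0.47 rad; no verdict came back.

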